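# Hang the lipped parts bin in the louver rail

### The arm

A 6-joint arm with a two-finger parallel gripper is mounted at the origin on the work surface. World frame = base frame: x ahead of the robot, y to its left, z up, the work surface at z = 0. Lengths are in mm, angles in rad, forces in N, time in s.
With the tool pointing down it reaches from about 250 to 775 mm from the base axis. Payload 8.9 kg.
Tool frame: the origin (TCP) lies between the finger pads; the fingertips stand r.tip_reach ahead of it and the grasp point (between the pads) lies 3 mm ahead of it (r.tip_reach is the distance from the TCP to the fingertips, in mm); z points along the fingers, y is the line along which they close (so a half turn about z gives the same grasp; the last joint's range is limited). The gripper opens to 85 mm and grips with 20 to 120 N. Pads are 22 mm wide; open, the fingers measure 114 mm over their backs; the gripper's body (76 mm by 85 mm) begins 54 mm behind the grasp point. The pads swing forward as they close: fully open they stand 13 mm farther back than shut.
Start: joints at [1.134, 0.291, -0.153, 1.127, 0, 1.431], TCP at [154.038, 501.892, 253.305] pointing down, gripper open.
Joint ranges: [-2.52, 2.52], [-0.91, 1.74], [-1.3, 1.37], [-1.96, 2.02], [-1.52, 1.47], [-3.14, 3.14]. Speed limits (rad/s): [2.22, 2.22, 2.79, 3.14, 3.14, 3.14].

### API

Orientations are given as [roll, pitch, yaw] about the fixed x, y, z axes, in that order (R = Rz(yaw) Ry(pitch) Rx(roll)).
In Python, from station import r, cams, job_done gives the robot as it stands.
- The arm moves only by the tool arm_command, never from a script. Its arguments are lists of equal length, an entry for each row: "xyz": the shift along the tool's x, y, z scaled (see below), a list of three; "twist": the turn about the tool's z scaled (see below); "claw": the closure in counts, from 0 (fully open) to 255 (shut). In form: {"xyz": [[dx, dy, dz], ...], "twist": [twist, ...], "claw": [claw, ...]}. A call has 1 to 5 rows; each row is the pose to reach, as a shift and turn from the pose commanded when the call began, along the tool's axes at that moment; what a row does not reach only later rows make up. The controller multiplies each number of a shift by 0.8 m and each number of a turn by 45 degrees. A row lasts 1/12 s, in which the tool goes at most 41.7 mm and 7.16 degrees, less where a joint would pass 70% of its speed; a pose out of reach is approached as far as the arm can. A call with a number of a shift or a turn outside -1 to 1 is refused whole. A call with a gripper value outside its range is refused whole. The fingers move at their own pace and stop on an object; "squeeze" is the grip in N (left out, the last holds). Time passes only in rows, so rows that repeat a pose let the fingers close. It gives the time, the measured TCP pose, the force, the opening and the grip force at its end, in the units of the state.
- r.get_state(): the state, without advancing time (a new reading comes with each control period).
- cams.read_camera(name): name is "scene" or "top" or "wrist"; returns a dict with "pixels" (384x512x3 uint8, red, green, blue), "z_map" (384x512 float32, mm along the optical axis (not along the pixel's ray), 0 where there is no reading), "fx", "fy", "cx", "cy" (pixels), "k1" (the pictures are not rectified: a ray, as slopes to the right and down, at radius r is drawn at 1 + k1 r^2 times it, then the intrinsics apply), "T" (4x4, takes a point from camera to world coordinates). Camera axes: x right, y down, z forward; pixel columns grow to the right and rows downward; lengths in mm; the calibration is good to about 2 mm. A picture is of the moment at which its call begins.
- job_done(): hands the job in; it is judged then, once.
The state is a dict: "t": time; "joint_positions": joint angles; "joint_velocities": joint speeds; "tau": joint torques, N m; "eef_pos": TCP position; "ee_rot": TCP orientation; "wrist_force": force on the tool from outside, world axes, zero at the start; "torque": the same for the moment, N m; "grip_width": finger opening in mm; "finger_force": force on a finger pad.
Only numpy, scipy, OpenCV 4.12 (cv2) and the standard library are available. Lean on these libraries where they do the work, as an engineer would, in place of code of your own. Each camera call takes 0.05 s, during which the arm holds its last target. There are 200 camera calls.

### The job

Pick up the parts bin that has the turned-down lip on its back and hang it on the front of the louver rail: its tongue must drop into the rail's one slot, so feel along the rail's top for the slot with a light touch if need be. Keep hold of the bin until the lip is fully home, then let go so it hangs there by itself. Be gentle with the rail, keep the bin upright and leave the tray, jar and spool alone.

Things in the scene. Friction and masses are not known exactly. Their poses are not given: they have to be found in the camera images.
- bin_mid (a point): Centre of the loose grey plastic lipped bin, half-way up (27.5 mm above its underside): 95 mm deep (x), 60 wide (y), 55 high, open-topped, 3 mm walls, 0.2 to 0.4 kg. +x points to its back (the lip side), z up. Front wall and front 22 mm of the sides are only 29 mm high. Can be gripped across its 60 mm width from above.
- bin_lip (a point): Middle of the tip (lower edge) of the tongue at the bin's back, 60 mm along +x and 9.5 mm up from bin_mid, same axes. The tongue is 36 mm wide (y), 4 thick (x) and hangs 14 mm down from a flange (50 mm wide, 4 thick, level with the bin's rim) that sticks out behind the back wall; 10.5 mm are free between back wall and tongue.
- bin: The same lipped bin: origin at the centre of its underside, same axes as bin_mid.
- stand: Fixed louver stand: grey upright panel 270 mm wide on a dark foot (reaching 30 mm before the panel), an aluminium rail along its top edge, two small stock bins fixed on its rear. Origin on the bench below the panel's middle, in the plane of the front face of panel and rail; +x to its rear, away from the robot, y along the rail, z up.
- rail_top (a point): Point of the stand at the rail top's front edge, 170 mm above the bench, over the PANEL's middle; stand's axes. Rail: 300 mm long (y), 20 deep (x 0 to 20), flat top, nothing higher. One open slot in its top: 42 mm long (y), 9 wide (x 5 to 14), 22 deep. The rail is clamped firmly but off-centre, so the slot's middle is anywhere from y = -35 to +35 mm: not reported.
- home_level (a point): Point 14 mm below rail_top and 9.5 mm behind it (+x), stand's axes: the height and depth where the tongue's tip is when fully home (flange resting on the rail top, bin's back about 3 mm before the rail); its y is the panel's middle, not the slot's. Off the slot the tongue's tip rides on the flat rail top, 14 mm higher. Released at home, the bin sags about 0.1 rad, resting on the panel.
- tray: Bystander: plain grey open tray without any lip, 95 x 60 x 40 mm, origin at the centre of its underside. It may have changed places with the lipped bin.
- jar: Bystander: clear jar with a white cap, 48 mm across, 70 mm high, origin at the centre of its underside.
- spool: Bystander: steel spool, 52 mm across, 34 mm high, origin at the centre of its underside.
Things that resemble listed ones, but are neither listed nor needed, are in the scene too. What is shaped like the bin but brown or green is not meant.

How it is judged:
By the outcome, as a careful person would: the job done as asked, in the order asked, and still so for the second after the job is handed in, with the robot touching nothing.
It also fails if it takes over 67 s, if anything falls off the work surface, if the arm or the gripper's body presses on something with over 40 N, if the wrist force passes 120 N, or if a joint passes its speed limit or range.

## Working session

There is one attempt and no reset: what is moved stays moved. The work goes in short steps, Python scripts to look and compute and a tool call to move; the robot and the scene stay as the last step left them, time stands still between calls to the robot, and variables do not carry over. Pictures are saved under pics/ and viewed, at most 10 in all, crops included, and the job is handed in when it is done.

Besides the shell and the picture viewer there is one more tool, called after "Call:" as a command line: name --pt "numbers of a row" for each row, then --argument value for the rest. arm_command: Moves the arm, as the interface text tells. Shifts and turns lie within -1 to 1; 1 stands for 0.8 m of shift or 45 degrees of turn. Its arguments: {"type":"object","properties":{"xyz":{"type":"array","items":{"type":"array","items":{"type":"number","minimum":-1,"maximum":1}}},"twist":{"type":"array","items":{"type":"number","minimum":-1,"maximum":1}},"claw":{"type":"array","items":{"type":"number"}},"squeeze":{"type":"number"}},"required":["xyz","twist","claw"]}

```bash
mkdir -p pics; ls; cat > h.py <<'E'
import numpy as np, cv2
from station import r, cams, job_done
def pts(c):
    "world point per pixel from depth"
    v,u=np.mgrid[0:384,0:512].astype(np.float64)
    K=np.array([[c['fx'],0,c['cx']],[0,c['fy'],c['cy']],[0,0,1]])
    n=cv2.undistortPoints(np.stack([u.ravel(),v.ravel()],1)[:,None],K,np.array([c['k1'],0,0,0.]))[:,0]
    z=c['z_map'].ravel().astype(float)
    p=np.c_[n*z[:,None],z,np.ones(z.size)]@np.array(c['T']).T
    p=p[:,:3].reshape(384,512,3); p[c['z_map']==0]=np.nan
    return p
E
python3 - <<'E'
from h import *
import pickle
print(r.get_state(), r.tip_reach)
ims=[]
for n in ("scene","top"):
    c=cams.read_camera(n); pickle.dump(c,open(n+'.pkl','wb'))
    cv2.imwrite(f'pics/{n}.png',c['pixels'][:,:,::-1]); print(n,np.array(c['T']).round(3).tolist(),c['fx'],c['k1'])
E
```

```text
pics
{'t': 0.0, 'joint_positions': array([ 1.13368937e+00,  2.91299967e-01, -1.54109586e-01,  1.12672448e+00,
        3.16884276e-05,  1.43147581e+00]), 'joint_velocities': array([ 0.00058352, -0.00029146, -0.00157156, -0.00142735, -0.0011483 ,
        0.00085749]), 'tau': array([-3.22115120e-03, -5.37138391e+01,  3.31376374e+01,  1.58878748e-02,
       -4.16481053e-04,  1.54717600e-05]), 'eef_pos': array([153.85904626, 501.51825764, 252.72831998]), 'ee_rot': array([-3.14027231e+00, -2.17149108e-04,  2.84380605e+00]), 'wrist_force': array([ 0.04802605, -0.55060423, -0.72411993]), 'torque': array([ 0.01678989, -0.0035684 , -0.00109178]), 'finger_force': 0.0, 'grip_width': 85.12673568944173} 22.0
scene [[0.092, 0.689, -0.719, 1148.162], [0.996, -0.069, 0.062, -67.413], [-0.007, -0.722, -0.692, 780.802], [0.0, 0.0, 0.0, 1.0]] 421.4148662560763 0.04472016184277934
top [[0.005, -0.988, 0.154, 276.042], [-1.0, -0.005, 0.004, 9.606], [-0.004, -0.154, -0.988, 1452.811], [0.0, 0.0, 0.0, 1.0]] 469.0012289721947 -0.1340839026179626
```

View pics/scene.png

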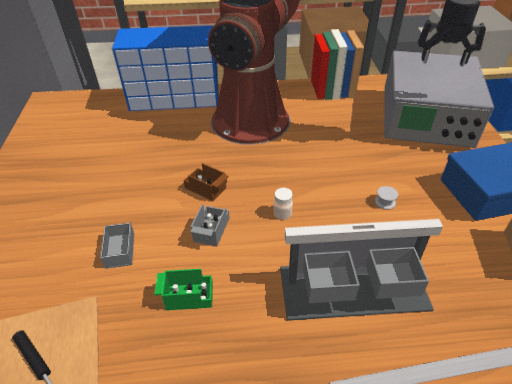

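View pics/top.png

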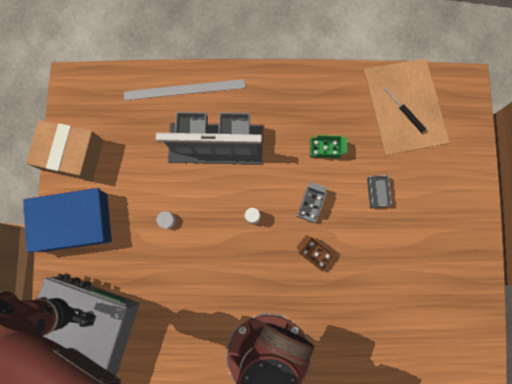

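Candidates: grey box at top (313,203) / scene (210,226), which holds small parts, and grey box at top (380,192) / scene (118,245). Next I make one enlarged crop to tell which has the lip, and measure both boxes and the rail.

```bash
python3 - <<'E'
from h import *
import pickle
S=pickle.load(open('scene.pkl','rb'));T=pickle.load(open('top.pkl','rb'))
a=cv2.resize(S['pixels'][190:275,90:240],None,fx=5,fy=5,interpolation=2)[:, :750]
b=cv2.resize(T['pixels'][170:230,290:400],None,fx=5,fy=5,interpolation=2)
im=np.zeros((600,800,3),np.uint8)
a=cv2.resize(S['pixels'][195:270,95:235],(560,300),interpolation=2); b=cv2.resize(T['pixels'][170:230,290:400],(550,300),interpolation=2)
im[:300,:560]=a; im[300:,:550]=b
cv2.imwrite('pics/crop1.png',im[:,:560,::-1])
P=pts(T);Q=pts(S)
for nm,P_,px in (('top',P,[(313,203),(380,192),(208,137),(180,137),(250,138),(252,215),(166,220)]),('scene',Q,[(210,226),(118,245),(363,227),(310,235),(420,228),(365,290)])):
    for u,v in px: print(nm,u,v,P_[v,u].round(1))
# heights clusters around the grey boxes
for nm,P_ in (('top',P),('scene',Q)):
  for c in ((313,203),(380,192)):
    x0=P[c[1],c[0]]
    m=(np.hypot(P_[...,0]-x0[0],P_[...,1]-x0[1])<75)&(P_[...,2]>12)
    q=P_[m]; print(nm,c,len(q),np.percentile(q[:,2],[5,50,95,99]).round(1)); 
    for h in (30,45): 
      w=q[q[:,2]>h]; 
      if len(w)>5: print(h,len(w),cv2.minAreaRect(w[:,:2].astype(np.float32)))
  m=(P_[...,2]>163)&(P_[...,2]<180)&(P_[...,0]>350)&(abs(P_[...,1])<450); q=P_[m]
  print('rail',len(q),np.median(q[:,2]),cv2.minAreaRect(q[:,:2].astype(np.float32)))
E
```

```text
top 313 203 [ 464.5 -137.1   -3. ]
top 380 192 [ 499.4 -348.9    3.3]
top 208 137 [633.2 177.1 154.3]
top 180 137 [627.9 254.3 173.7]
top 250 138 [626.5  56.1 168.8]
top 252 215 [418.5  51.4  69.1]
top 166 220 [404.7 314.5  37.4]
scene 210 226 [ 460.8 -132.    14.3]
scene 118 245 [ 490.2 -347.2    5.1]
scene 363 227 [626.2 175.7 163.3]
scene 310 235 [640.4  69.2 168.3]
scene 420 228 [644.9 279.1 170.3]
scene 365 290 [668.  193.6   7.7]
top (313, 203) 341 [15.1 41.6 58.6 61.1]
30 197 ((463.8924560546875, -131.17633056640625), (60.13916778564453, 110.17254638671875), 70.22681427001953)
45 164 ((472.56304931640625, -134.2933349609375), (60.13916778564453, 91.7448959350586), 70.22681427001953)
top (380, 192) 234 [14.3 34.6 43.2 44.8]
30 143 ((499.4301452636719, -339.5742492675781), (96.46549224853516, 60.3466682434082), 4.092737674713135)
rail 733 169.7819706038979 ((629.6190795898438, 175.02633666992188), (300.3072814941406, 23.59125328063965), 88.60985565185547)
scene (313, 203) 836 [14.3 36.7 55.7 57.1]
30 480 ((469.00286865234375, -133.4046630859375), (62.29278564453125, 109.79293060302734), 69.65115356445312)
45 322 ((477.0626525878906, -135.9335174560547), (62.23925018310547, 93.56752014160156), 70.7159194946289)
scene (380, 192) 728 [13.5 28.7 40.5 41.9]
30 341 ((502.9530334472656, -342.4397277832031), (97.96416473388672, 59.85254669189453), 4.968556880950928)
rail 1582 169.5367595512543 ((631.8511962890625, 172.8851318359375), (299.4703063964844, 24.24716567993164), 89.11486053466797)
```

View pics/crop1.png

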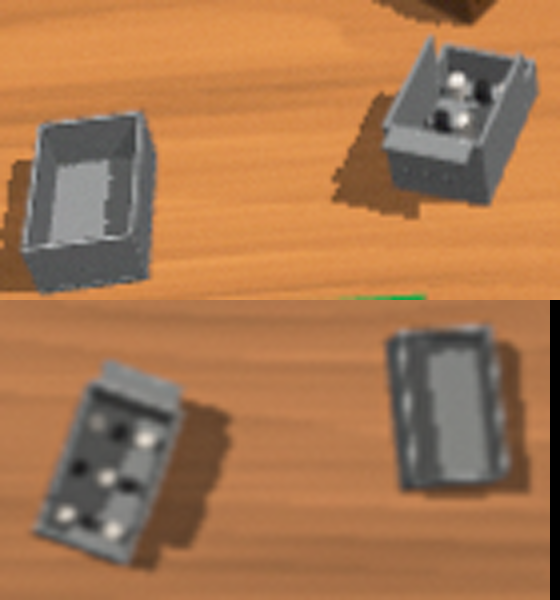

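The box at top (313,203) / scene (210,226) is the one meant. It has a flange and lip at its far end, a low front, and a rim at about 55 mm. The box at (380,192) is 40 mm high with no lip, so it's the tray. The slot shows at top (208,137). Next I work out a move to above the bin.

```bash
cat >> h.py <<'E'
def cmd(x,y,z,yaw_deg):
    "scaled shift/turn from measured pose to a tool-down world pose"
    s=r.get_state(); p=s['eef_pos']; a=s['ee_rot'][2]
    R=np.array([[np.cos(a),np.sin(a),0],[np.sin(a),-np.cos(a),0],[0,0,-1]])
    d=R.T@(np.array([x,y,z])-p)/800
    t=-((yaw_deg-np.degrees(a)+180)%360-180)/45
    print('cmd',d.round(4),'twist',round(t,4),'pos',p.round(1),'rot',s['ee_rot'].round(4),'F',s['wrist_force'].round(1),'grip',round(s['grip_width'],1),round(s['finger_force'],1),'t',s['t'])
E
python3 - <<'E'
from h import *
import pickle
cmd(450,-127,230,160)
for n in ('top','scene'):
    c=pickle.load(open(n+'.pkl','rb')); P=pts(c); g=c['pixels'].mean(2)
    u0,v0=(208,137) if n=='top' else (363,227)
    sub=g[v0-8:v0+9,u0-18:u0+19]
    K=np.array([[c['fx'],0,c['cx']],[0,c['fy'],c['cy']],[0,0,1]])
    m=sub<np.percentile(g[v0-4:v0+5,u0-30:u0+30],80)*.6
    print('\n'.join(''.join('#' if k else '.' for k in row) for row in m))
    q=np.float64([[u,v] for v in range(v0-4,v0+5) for u in range(u0-18,u0+19) if m[v-v0+8,u-u0+18]])
    T=np.array(c['T'])
    n_=cv2.undistortPoints(q[:,None],K,np.array([c['k1'],0,0,0.]))[:,0]
    d=np.c_[n_,np.ones(len(n_))]@T[:3,:3].T
    w=T[:3,3]+d*((170-T[2,3])/d[:,2])[:,None]
    print(n,w[:,1].min(),w[:,1].max(),w.mean(0))
E
```

```text
cmd [-0.5844 -0.6425  0.0285] twist 0.0653 pos [153.9 501.6 252.8] rot [-3.1404e+00 -2.0000e-04  2.8438e+00] F [-0.8 -0.1 -0.6] grip 85.1 0.0 t 0.1
...............######################
...............######################
...............######################
...............######################
.................###########..#######
.....................................
.....................................
............##.......................
...........##############............
............#############............
.....................................
.....................................
#######################.....#####....
#####################################
#####################################
#####################################
#####################################
top 124.24502082644761 225.97384678650923 [626.88653807 173.90195632 170.        ]
.....................................
.....................................
.....................................
.....................................
.....................................
.....................................
.........................###.........
.........####################........
.........####################........
.........#...........................
.....................................
.....................................
.........................############
.........############################
#####################################
#####################################
#####################################
scene 155.37417770878943 204.03476872311967 [633.42632859 178.97161475 170.        ]
```

Call:
arm_command --pt "-0.584 -0.6425 0.0285" --pt "-0.584 -0.6425 0.0285" --pt "-0.584 -0.6425 0.0285" --pt "-0.584 -0.6425 0.0285" --pt "-0.584 -0.6425 0.0285" --twist '[0.065,0.065,0.065,0.065,0.065]' --claw '[0,0,0,0,0]'

```text
t: 0.52
eef_pos: [242.7, 311.7, 246.2]
ee_rot: [-3.141, -0.0, 2.794]
wrist_force: [2.1, 0.1, 0.7]
grip_width: 85.2
finger_force: 0.0
```

```bash
python3 -c "
from h import *
cmd(450,-127,230,160)"
```

```text
cmd [-0.4306 -0.4272  0.0202] twist 0.0014 pos [242.7 311.7 246.2] rot [-3.1413e+00 -1.0000e-04  2.7936e+00] F [2.1 0.1 0.7] grip 85.2 0.0 t 0.5167
```

Call:
arm_command --pt "-0.43 -0.427 0.02" --pt "-0.43 -0.427 0.02" --pt "-0.43 -0.427 0.02" --pt "-0.43 -0.427 0.02" --pt "-0.43 -0.427 0.02" --twist '[0,0,0,0,0]' --claw '[0,0,0,0,0]'

```text
t: 0.93
eef_pos: [331.6, 123.2, 239.6]
ee_rot: [3.141, 0.0, 2.793]
wrist_force: [2.2, 0.4, -0.0]
grip_width: 85.3
finger_force: 0.0
```

Call:
arm_command --pt "-0.235 -0.235 0.012" --pt "-0.235 -0.235 0.012" --pt "-0.235 -0.235 0.012" --pt "-0.235 -0.235 0.012" --pt "-0.235 -0.235 0.012" --twist '[0,0,0,0,0]' --claw '[0,0,0,0,0]'

```text
t: 1.35
eef_pos: [419.7, -65.8, 232.0]
ee_rot: [3.141, 0.0, 2.792]
wrist_force: [0.6, 0.3, 0.5]
grip_width: 85.2
finger_force: 0.0
```

```bash
python3 -c "
from h import *
cmd(450,-127,230,160)"
```

```text
cmd [-0.0618 -0.0588  0.0024] twist -0.0005 pos [419.7 -65.8 232. ] rot [3.1415e+00 1.0000e-04 2.7921e+00] F [0.6 0.3 0.5] grip 85.2 0.0 t 1.35
```

Call:
arm_command --pt "-0.042 -0.04 0.002" --pt "-0.042 -0.04 0.002" --pt "-0.042 -0.04 0.002" --pt "-0.042 -0.04 0.002" --pt "-0.042 -0.04 0.002" --twist '[0,0,0,0,0]' --claw '[0,0,0,0,0]'

```text
t: 1.77
eef_pos: [439.3, -104.0, 230.3]
ee_rot: [3.141, -0.001, 2.794]
wrist_force: [-0.4, 0.1, -0.0]
grip_width: 85.3
finger_force: 0.0
```

```bash
python3 - <<'E'
from h import *
cmd(450,-127,230,160)
c=cams.read_camera('wrist'); cv2.imwrite('pics/w1.png',c['pixels'][:,:,::-1])
P=pts(c); R=np.array(c['T'])
print(R.round(3).tolist(),c['fx'],c['k1'])
m=(P[...,2]>12)&(P[...,2]<75)&(np.hypot(P[...,0]-465,P[...,1]+132)<80)
for h in (20,45,50):
    w=P[m&(P[...,2]>h)]; print(h,len(w),cv2.minAreaRect(w[:,:2].astype(np.float32)),np.percentile(w[:,2],[50,98]))
np.save('w1.npy',P)
E
```

```text
cmd [-0.0223 -0.0225  0.0004] twist 0.0012 pos [ 439.3 -104.   230.3] rot [ 3.1413e+00 -1.1000e-03  2.7935e+00] F [-0.4  0.1 -0. ] grip 85.3 0.0 t 1.7667
[[0.342, 0.896, 0.283, 367.886], [0.94, -0.326, -0.103, -78.423], [0.0, 0.301, -0.954, 350.621], [0.0, 0.0, 0.0, 1.0]] 307.9335907263701 -0.03287950044087762
20 2485 ((466.495849609375, -132.83636474609375), (60.06306838989258, 110.52877807617188), 69.83747100830078) [51.19782533 55.70381291]
45 1442 ((475.5519104003906, -136.1562042236328), (60.06393814086914, 91.2417984008789), 69.84451293945312) [54.38476042 55.88758718]
50 1282 ((475.5516357421875, -136.15696716308594), (60.062313079833984, 91.2417984008789), 69.84451293945312) [54.50995247 55.91065283]
```

View pics/w1.png

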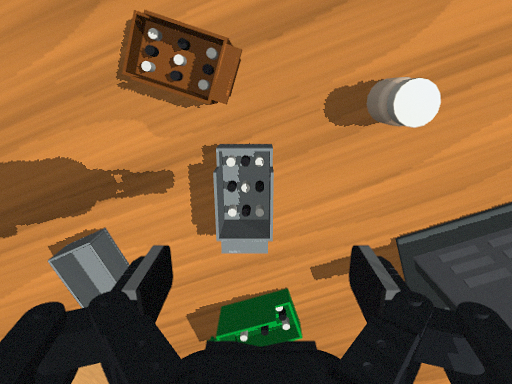

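The view shows the bin at (245,200) with the flange at (245,245), between the fingers and aligned. Bin_mid is about (459.7,-130.3), yaw -20.2°.

```bash
python3 -c "
from h import *
cmd(464.4,-132,95,159.84)"
```

```text
cmd [-0.0413 -0.0225  0.1693] twist 0.0056 pos [ 439.5 -103.9  230.5] rot [ 3.1414e+00 -6.0000e-04  2.7942e+00] F [-0.   0.7  0. ] grip 85.5 0.0 t 1.8167
```

Call:
arm_command --pt "-0.0413 -0.0225 0.04" --pt "-0.0413 -0.0225 0.1" --pt "-0.0413 -0.0225 0.169" --pt "-0.0413 -0.0225 0.169" --pt "-0.0413 -0.0225 0.169" --twist '[0.0056,0.0056,0.0056,0.0056,0.0056]' --claw '[0,0,0,0,0]'

```text
t: 2.23
eef_pos: [461.5, -130.7, 91.2]
ee_rot: [3.141, -0.008, 2.79]
wrist_force: [-1.8, 0.1, -0.2]
grip_width: 85.8
finger_force: 0.0
```

Call:
arm_command --pt "0 0 0" --pt "0 0 0" --pt "0 0 0" --twist '[0,0,0]' --claw '[0,0,0]'

```text
t: 2.48
eef_pos: [466.4, -133.5, 97.5]
ee_rot: [-3.141, 0.004, 2.789]
wrist_force: [-0.1, -0.2, -0.2]
grip_width: 85.3
finger_force: 0.0
```

```bash
python3 -c "
from h import *
cmd(464.4,-132,36,159.84)"
```

```text
cmd [0.003  0.0009 0.0768] twist -0.0008 pos [ 466.4 -133.5   97.5] rot [-3.1413  0.0036  2.7891] F [-0.1 -0.2 -0.2] grip 85.3 0.0 t 2.4833
```

Call:
arm_command --pt "0.001 0.0005 0.025" --pt "0.001 0.0005 0.05" --pt "0.001 0.0005 0.075" --pt "0.001 0.0005 0.075" --pt "0.001 0.0005 0.075" --twist '[0,0,0,0,0]' --claw '[0,0,0,0,0]'

```text
t: 2.9
eef_pos: [464.6, -132.7, 36.2]
ee_rot: [-3.142, 0.0, 2.789]
wrist_force: [0.4, 0.6, -0.1]
grip_width: 85.2
finger_force: 0.0
```

Call:
arm_command --pt "0 0 0" --pt "0 0 0" --pt "0 0 0" --pt "0 0 0" --pt "0 0 0" --twist '[0,0,0,0,0]' --claw '[60,80,255,255,255]' --squeeze 50

```text
t: 3.32
eef_pos: [465.6, -133.1, 37.0]
ee_rot: [3.142, 0.003, 2.788]
wrist_force: [-0.9, 1.2, 9.8]
grip_width: 59.4
finger_force: 52.9
```

```bash
python3 -c "
from h import *
cmd(464.4,-132,36,159.84)"
```

```text
cmd [0.0019 0.0007 0.0012] twist -0.0016 pos [ 465.6 -133.1   37. ] rot [3.1415e+00 2.9000e-03 2.7885e+00] F [-0.9  1.2  9.8] grip 59.4 52.9 t 3.3167
```

Call:
arm_command --pt "0 0 -0.02" --pt "0 0 -0.06" --pt "0 0 -0.1" --pt "0 0 -0.15" --pt "0 0 -0.2" --twist '[0,0,0,0,0]' --claw '[255,255,255,255,255]'

```text
t: 3.73
eef_pos: [463.6, -132.3, 197.5]
ee_rot: [3.142, -0.0, 2.788]
wrist_force: [1.7, -0.6, -4.0]
grip_width: 59.4
finger_force: 56.3
```

```bash
python3 -c "
from h import *
cmd(530,172,215,178.9)"
```

```text
cmd [ 0.0537  0.3856 -0.0219] twist -0.4253 pos [ 463.6 -132.3  197.5] rot [ 3.1416e+00 -5.0000e-04  2.7883e+00] F [ 1.7 -0.6 -4. ] grip 59.4 56.3 t 3.7333
```

Call:
arm_command --pt "0.054 0.03 -0.022" --pt "0.054 0.07 -0.022" --pt "0.054 0.12 -0.022" --pt "0.054 0.17 -0.022" --pt "0.054 0.22 -0.022" --twist '[-0.08,-0.16,-0.24,-0.32,-0.4]' --claw '[255,255,255,255,255]'

```text
t: 4.15
eef_pos: [484.9, 49.1, 214.2]
ee_rot: [-3.141, 0.002, 3.105]
wrist_force: [0.9, -1.2, -3.5]
grip_width: 59.2
finger_force: 56.6
```

```bash
python3 -c "
from h import *
cmd(530,172,215,178.9)"
```

```text
cmd [-0.0507  0.1556 -0.001 ] twist -0.0223 pos [484.9  49.1 214.2] rot [-3.1415e+00  1.9000e-03  3.1049e+00] F [ 0.9 -1.2 -3.5] grip 59.2 56.6 t 4.15
```

Call:
arm_command --pt "-0.05 0.04 0" --pt "-0.05 0.09 0" --pt "-0.05 0.135 0" --pt "-0.05 0.15 0" --pt "-0.05 0.15 0" --twist '[-0.02,-0.02,-0.02,-0.02,-0.02]' --claw '[255,255,255,255,255]'

```text
t: 4.57
eef_pos: [529.0, 169.0, 213.2]
ee_rot: [3.141, 0.0, 3.122]
wrist_force: [-0.2, -0.8, -3.6]
grip_width: 59.7
finger_force: 56.6
```

Call:
arm_command --pt "0 0 0" --pt "0 0 0" --pt "0 0 0" --twist '[0,0,0]' --claw '[255,255,255]'

```text
t: 4.82
eef_pos: [529.3, 164.6, 213.2]
ee_rot: [-3.141, 0.0, 3.117]
wrist_force: [-0.1, -0.2, -3.3]
grip_width: 59.7
finger_force: 56.6
```

```bash
python3 - <<'E'
from h import *
cmd(530,172,215,178.9)
im=[]
for n,(u0,v0,w,h) in (('scene',(250,150,240,170)),('top',(130,90,160,113))):
    c=cams.read_camera(n); P=pts(c)
    im.append(cv2.resize(c['pixels'][v0:v0+h,u0:u0+w],(420,298),interpolation=2))
    np.save(n+'2.npy',P)
    m=(P[...,2]>190)&(P[...,2]<225)&(P[...,0]>555)&(P[...,0]<610)&(abs(P[...,1]-172)<45)
    q=P[m]; print(n,'flange/back',len(q),np.percentile(q,[2,50,98],axis=0).round(1).tolist() if len(q) else '')
    z=P[...,2]; m=(abs(z-170)<5)&(P[...,0]>600)&(P[...,0]<660)&(abs(P[...,1]-175)<160); q=P[m]
    print('rail',len(q),np.percentile(q,[1,50,99],axis=0).round(1).tolist(),cv2.minAreaRect(q[:,:2].astype(np.float32)))
c=cams.read_camera('wrist'); np.save('wrist2.npy',pts(c))
im.append(cv2.resize(c['pixels'],(396,298)))
cv2.imwrite('pics/c2.png',np.vstack([np.hstack(im[:2])[:,:798],np.hstack([im[2],np.zeros((298,402,3),np.uint8)])])[:,:,::-1])
E
```

```text
cmd [-0.0007  0.0093 -0.0023] twist -0.0071 pos [529.3 164.6 213.2] rot [-3.1413e+00  1.0000e-04  3.1168e+00] F [-0.1 -0.2 -3.3] grip 59.7 56.6 t 4.8167
scene flange/back 279 [[557.6, 133.0, 190.7], [569.6, 153.0, 206.9], [585.1, 191.1, 224.3]]
rail 1456 [[620.8, 25.7, 165.2], [633.9, 173.0, 169.6], [644.8, 319.8, 172.5]] ((632.4689331054688, 173.0015411376953), (299.479736328125, 23.790271759033203), 88.96640014648438)
top flange/back 6 [[558.9, 134.8, 204.2], [562.8, 135.3, 216.3], [564.9, 141.7, 219.2]]
rail 323 [[617.1, 25.0, 165.5], [628.1, 90.1, 169.8], [638.3, 157.3, 174.6]] ((627.9264526367188, 91.52674865722656), (133.4650421142578, 21.804332733154297), 88.32926177978516)
```

View pics/c2.png

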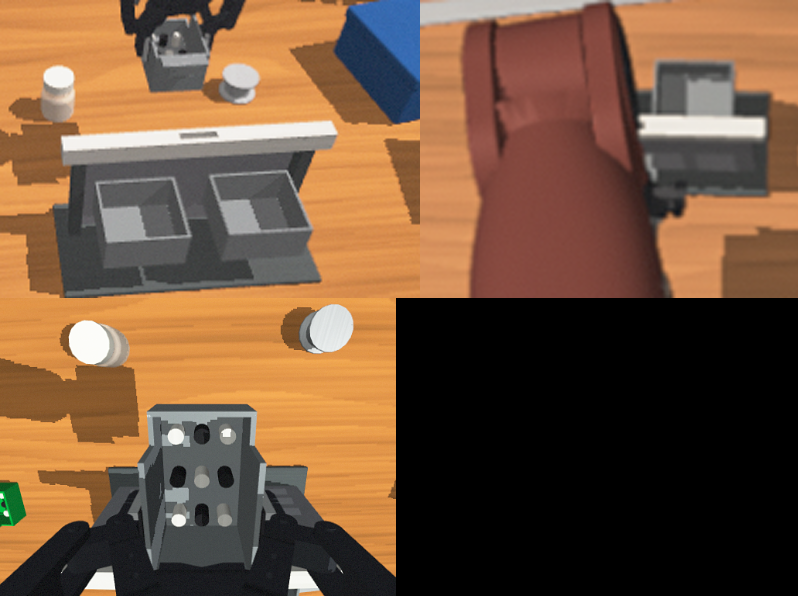

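The bin is held upright, with its lip facing the rail. The slot shows in the scene crop at about (198,134). Now I measure lip and slot in the same scene view.

```bash
python3 - <<'E'
from h import *
P=np.load('scene2.npy')
m=(P[...,2]>222)&(P[...,2]<240)&(P[...,0]>545)&(P[...,0]<620)&(abs(P[...,1]-168)<60); q=P[m]
for a in np.arange(550,600,4):
    k=q[(q[:,0]>=a)&(q[:,0]<a+4)]
    if len(k): print(a,len(k),k.min(0).round(1),k.max(0).round(1))
c=cams.read_camera('scene'); g=cv2.cvtColor(c['pixels'],cv2.COLOR_RGB2GRAY).astype(float)
T=np.array(c['T']); K=np.array([[c['fx'],0,c['cx']],[0,c['fy'],c['cy']],[0,0,1]])
# rectify rail-top plane z=170: sample at world grid (0.5 mm)
X,Y=np.mgrid[610:655:0.5,130:225:0.5]
w=np.stack([X,Y,np.full_like(X,169.7)],-1).reshape(-1,3)
Ti=np.linalg.inv(T); cc=w@Ti[:3,:3].T+Ti[:3,3]
uv=cv2.projectPoints(cc,np.zeros(3),np.zeros(3),K,np.array([c['k1'],0,0,0.]))[0][:,0].reshape(X.shape+(2,)).astype(np.float32)
G=cv2.remap(g.astype(np.float32),uv,None,cv2.INTER_LINEAR)
print('x profile off slot',[(x,int(v)) for x,v in zip(X[::4,0],G[:,20:40].mean(1)[::4])])
print('x profile in slot',[(x,int(v)) for x,v in zip(X[::4,0],G[:,85:105].mean(1)[::4])])
i=int((634-610)*2)
print('y profile',[(y,int(v)) for y,v in zip(Y[0,::4],G[i-4:i+5].mean(0)[::4])])
E
```

```text
550 11 [550.  133.2 224.1] [553.8 192.9 231.7]
554 7 [554.3 133.7 223.1] [557.9 192.3 230.8]
558 7 [559.3 133.3 224.3] [561.2 192.6 232.2]
562 14 [563.3 133.1 225. ] [565.9 193.  232.5]
566 47 [566.  133.2 222.1] [569.9 192.1 232. ]
570 41 [570.1 135.7 223.8] [573.9 191.7 233. ]
574 42 [574.  137.6 228. ] [578.  186.6 232.8]
578 37 [578.3 138.6 222.9] [581.9 187.4 231.8]
582 89 [582.1 137.9 222.2] [585.7 186.8 233.5]
x profile off slot [(np.float64(610.0), 169), (np.float64(612.0), 169), (np.float64(614.0), 168), (np.float64(616.0), 167), (np.float64(618.0), 180), (np.float64(620.0), 208), (np.float64(622.0), 232), (np.float64(624.0), 241), (np.float64(626.0), 241), (np.float64(628.0), 240), (np.float64(630.0), 240), (np.float64(632.0), 240), (np.float64(634.0), 240), (np.float64(636.0), 241), (np.float64(638.0), 239), (np.float64(640.0), 217), (np.float64(642.0), 175), (np.float64(644.0), 142), (np.float64(646.0), 141), (np.float64(648.0), 141), (np.float64(650.0), 141), (np.float64(652.0), 142), (np.float64(654.0), 141)]
x profile in slot [(np.float64(610.0), 168), (np.float64(612.
[... 1114 characters left out ...]
np.float64(172.0), 185), (np.float64(174.0), 185), (np.float64(176.0), 180), (np.float64(178.0), 177), (np.float64(180.0), 173), (np.float64(182.0), 178), (np.float64(184.0), 176), (np.float64(186.0), 169), (np.float64(188.0), 173), (np.float64(190.0), 173), (np.float64(192.0), 165), (np.float64(194.0), 197), (np.float64(196.0), 235), (np.float64(198.0), 241), (np.float64(200.0), 241), (np.float64(202.0), 241), (np.float64(204.0), 242), (np.float64(206.0), 241), (np.float64(208.0), 241), (np.float64(210.0), 241), (np.float64(212.0), 241), (np.float64(214.0), 241), (np.float64(216.0), 241), (np.float64(218.0), 241), (np.float64(220.0), 241), (np.float64(222.0), 241), (np.float64(224.0), 241)]
```

```bash
python3 -c "
from h import *
cmd(576,175.4,190,178.9)"
```

```text
cmd [-0.0578  0.0146  0.0288] twist -0.007 pos [529.5 164.9 213. ] rot [-3.1416e+00  1.0000e-04  3.1169e+00] F [-0.1  0.4 -5. ] grip 59.5 56.6 t 5.0167
```

Call:
arm_command --pt "-0.015 0.0146 0" --pt "-0.03 0.0146 0.01" --pt "-0.045 0.0146 0.02" --pt "-0.058 0.0146 0.0288" --pt "-0.058 0.0146 0.0288" --twist '[-0.007,-0.007,-0.007,-0.007,-0.007]' --claw '[255,255,255,255,255]'

```text
t: 5.43
eef_pos: [577.1, 175.6, 188.2]
ee_rot: [-3.141, -0.001, 3.123]
wrist_force: [-1.8, -0.3, -3.6]
grip_width: 59.1
finger_force: 56.7
```

Call:
arm_command --pt "0 0 0" --pt "0 0 0" --pt "0 0 0" --pt "0 0 0" --twist '[0,0,0,0]' --claw '[255,255,255,255]'

```text
t: 5.77
eef_pos: [575.8, 176.4, 190.4]
ee_rot: [3.141, 0.0, 3.124]
wrist_force: [-0.5, 0.1, -4.8]
grip_width: 59.3
finger_force: 56.7
```

```bash
python3 - <<'E'
from h import *
cmd(576,175.4,176,178.9)
c=cams.read_camera('scene'); P=pts(c)
m=(P[...,2]>200)&(P[...,2]<214)&(P[...,0]>590)&(P[...,0]<650)&(abs(P[...,1]-174)<60); q=P[m]
for a in np.arange(600,645,3):
    k=q[(q[:,0]>=a)&(q[:,0]<a+3)]
    if len(k): print(a,len(k),k.min(0).round(1),k.max(0).round(1),k.mean(0).round(1))
cv2.imwrite('pics/c3.png',cv2.resize(c['pixels'][150:280,270:450],(720,520),interpolation=2)[:,:,::-1])
E
```

```text
cmd [-0.0003 -0.0012  0.018 ] twist 0.0018 pos [575.8 176.4 190.4] rot [3.1415e+00 4.0000e-04 3.1238e+00] F [-0.5  0.1 -4.8] grip 59.3 56.7 t 5.7667
600 7 [600.6 145.3 201.4] [602.3 202.8 208.2] [601.3 178.2 204.9]
603 7 [603.9 144.5 200.3] [606.  203.1 209.6] [605.2 169.9 205.7]
606 7 [606.3 145.3 202. ] [608.5 204.6 209.6] [607.1 178.3 206.4]
609 10 [609.7 144.9 202.4] [611.9 205.1 209.4] [611.  167.6 206.8]
612 30 [612.2 145.1 201.5] [615.  202.8 210.2] [613.8 171.7 207.4]
615 45 [615.  145.2 200.5] [618.  204.3 209.5] [616.4 174.5 206.9]
618 32 [618.  149.7 205.3] [621.  199.4 210.4] [619.5 173.3 207.9]
621 31 [621.  150.6 205.9] [623.9 199.9 210. ] [622.5 176.4 208. ]
624 28 [624.1 149.9 206.7] [626.8 199.4 209.9] [625.5 173.6 208.1]
627 66 [627.1 148.8 200.3] [630.  198.3 210.6] [628.9 172.5 206.2]
630 36 [630.1 152.1 200. ] [632.4 198.8 210.3] [630.9 177.4 205.2]
```

View pics/c3.png

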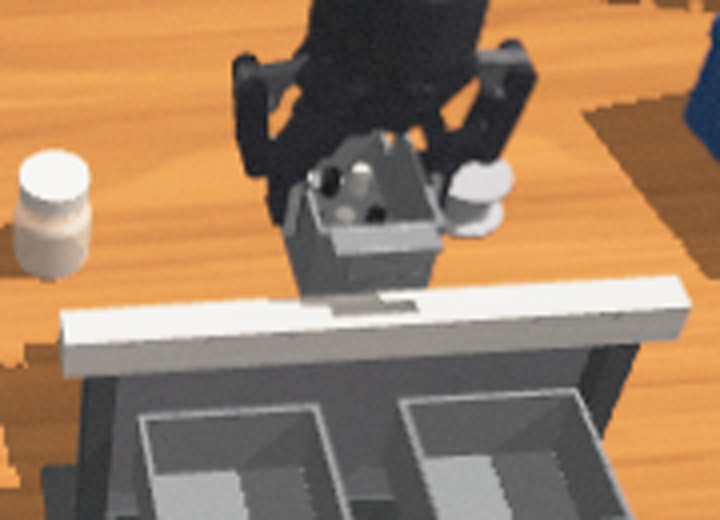

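The view shows the flange at about (388,237) above the slot at (372,305). In world terms the lip is at y≈174.6 and the slot at 173.8, with tongue x≈629.5. I lower in small steps and watch the force.

Call:
arm_command --pt "0 -0.001 0.006" --pt "0 -0.001 0.012" --pt "0 -0.001 0.018" --pt "0 -0.001 0.021" --pt "0 -0.001 0.021" --twist '[0,0,0,0,0]' --claw '[255,255,255,255,255]'

```text
t: 6.23
eef_pos: [575.4, 175.4, 172.0]
ee_rot: [-3.141, -0.002, 3.124]
wrist_force: [0.6, -0.1, -4.4]
grip_width: 59.3
finger_force: 56.7
```

Call:
arm_command --pt "0 0 0.0015" --pt "0 0 0.003" --pt "0 0 0.0045" --pt "0 0 0.006" --pt "0 0 0.006" --twist '[0,0,0,0,0]' --claw '[255,255,255,255,255]'

```text
t: 6.65
eef_pos: [576.6, 175.6, 168.3]
ee_rot: [3.141, 0.001, 3.124]
wrist_force: [2.3, -0.3, -3.2]
grip_width: 59.1
finger_force: 56.7
```

Call:
arm_command --pt "0 0 0.001" --pt "0 0 0.002" --pt "0 0 0.003" --pt "0 0 0.004" --pt "0 0 0.004" --twist '[0,0,0,0,0]' --claw '[255,255,255,255,255]'

```text
t: 7.07
eef_pos: [576.6, 175.5, 165.2]
ee_rot: [3.141, 0.001, 3.124]
wrist_force: [5.4, -0.4, -2.6]
grip_width: 59.3
finger_force: 56.8
```

Call:
arm_command --pt "-0.0013 0 0" --pt "-0.0013 0 0" --pt "-0.0013 0 0" --pt "-0.0013 0 0" --twist '[0,0,0,0]' --claw '[255,255,255,255]'

```text
t: 7.4
eef_pos: [576.6, 175.5, 164.8]
ee_rot: [-3.141, -0.001, 3.124]
wrist_force: [1.5, -0.4, -3.9]
grip_width: 59.7
finger_force: 56.8
```

```bash
python3 - <<'E'
from h import *
cmd(576,175.4,156,178.9)
c=cams.read_camera('scene'); P=pts(c)
m=(P[...,2]>177)&(P[...,2]<200)&(P[...,0]>618)&(P[...,0]<650)&(abs(P[...,1]-174)<28); q=P[m]
for a in np.arange(615,645,3):
    k=q[(q[:,0]>=a)&(q[:,0]<a+3)]
    if len(k): print(a,len(k),k.min(0).round(1),k.max(0).round(1),k.mean(0).round(1))
E
```

```text
cmd [ 0.0008 -0.0001  0.0109] twist 0.0017 pos [576.6 175.5 164.8] rot [-3.1414e+00 -1.0000e-03  3.1237e+00] F [ 1.5 -0.4 -3.9] grip 59.7 56.8 t 7.4
618 34 [618.1 149.4 179.5] [621.  196.3 185.7] [619.4 172.9 182.1]
621 24 [621.1 148.6 179.8] [623.8 196.7 184.1] [622.4 172.  182.5]
624 35 [624.  149.3 180.7] [626.9 198.4 184.4] [625.5 174.5 182.7]
627 35 [627.1 148.4 177.4] [629.9 198.7 184.2] [628.7 171.1 182.1]
630 50 [630.1 148.4 177.1] [632.5 198.2 184.3] [630.9 174.4 180.7]
633 2 [633.2 169.  180.5] [633.7 189.3 184.5] [633.4 179.2 182.5]
```

Force is gone and the tip is 5 mm down in the slot, centred. I go on to home.

Call:
arm_command --pt "-0.0004 0 0.0015" --pt "-0.0004 0 0.003" --pt "-0.0004 0 0.0045" --pt "-0.0004 0 0.006" --pt "-0.0004 0 0.006" --twist '[0,0,0,0,0]' --claw '[255,255,255,255,255]'

```text
t: 7.87
eef_pos: [577.1, 175.5, 159.8]
ee_rot: [-3.142, -0.001, 3.124]
wrist_force: [-0.6, 0.8, -3.2]
grip_width: 59.4
finger_force: 56.8
```

Call:
arm_command --pt "0 0 0.001" --pt "0 0 0.002" --pt "0 0 0.003" --pt "0 0 0.004" --pt "0 0 0.004" --twist '[0,0,0,0,0]' --claw '[255,255,255,255,255]'

```text
t: 8.28
eef_pos: [577.3, 175.5, 156.9]
ee_rot: [-3.142, -0.0, 3.124]
wrist_force: [0.2, -0.7, -3.7]
grip_width: 59.5
finger_force: 56.8
```

Call:
arm_command --pt "0 0 0.0008" --pt "0 0 0.0015" --pt "0 0 0.0015" --pt "0 0 0.0015" --twist '[0,0,0,0]' --claw '[255,255,255,255]'

```text
t: 8.62
eef_pos: [577.5, 175.5, 156.1]
ee_rot: [3.142, 0.0, 3.124]
wrist_force: [-2.1, -0.5, -0.0]
grip_width: 59.6
finger_force: 57.2
```

Call:
arm_command --pt "0.0003 0 0.0006" --pt "0.0003 0 0.0012" --pt "0.0003 0 0.0012" --pt "0.0003 0 0.0012" --twist '[0,0,0,0]' --claw '[255,255,255,255]'

```text
t: 8.95
eef_pos: [577.5, 175.5, 155.9]
ee_rot: [3.142, 0.001, 3.124]
wrist_force: [-3.8, -0.6, 6.7]
grip_width: 59.5
finger_force: 58.1
```

```bash
python3 - <<'E'
from h import *
cmd(576,175.4,156,178.9)
c=cams.read_camera('scene'); P=pts(c)
m=(P[...,2]>166)&(P[...,2]<190)&(P[...,0]>618)&(P[...,0]<632)&(abs(P[...,1]-174)<22); print('flange z',np.median(P[m],axis=0),P[m].shape)
m=(P[...,2]>160)&(P[...,2]<190)&(P[...,0]>624)&(P[...,0]<638)&(abs(P[...,1]-174)>40)&(abs(P[...,1]-174)<100); print('rail z',np.median(P[m],axis=0))
cv2.imwrite('pics/c4.png',cv2.resize(c['pixels'][170:300,270:450],(720,520),interpolation=2)[:,:,::-1])
E
```

```text
cmd [ 0.0019 -0.0002 -0.0002] twist 0.0016 pos [577.5 175.5 155.9] rot [3.1415e+00 1.4000e-03 3.1237e+00] F [-3.8 -0.6  6.7] grip 59.5 58.1 t 8.95
flange z [626.39732795 173.23847119 173.4773574 ] (153, 3)
rail z [630.61606532 133.44712761 169.89593508]
```

View pics/c4.png

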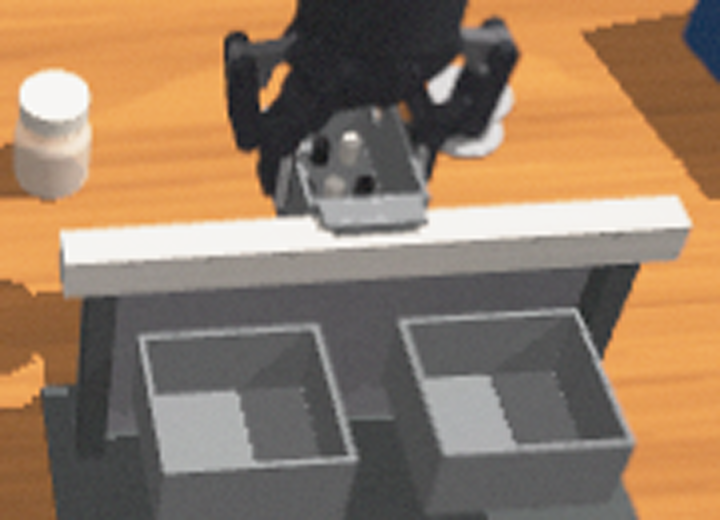

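The flange is flat on the rail top at (370,212), z 173.5 against the rail's 169.9, so it is fully home. I ease off and release.

Call:
arm_command --pt "0 0 -0.0008" --pt "0 0 -0.0008" --pt "0 0 -0.0008" --twist '[0,0,0]' --claw '[255,255,255]' --squeeze 20

```text
t: 9.25
eef_pos: [577.5, 175.5, 155.9]
ee_rot: [3.142, 0.001, 3.124]
wrist_force: [-2.7, -1.0, 5.0]
grip_width: 59.4
finger_force: 57.4
```

Call:
arm_command --pt "0 0 0" --pt "0 0 0" --pt "0 0 0" --pt "0 0 0" --pt "0 0 0" --twist '[0,0,0,0,0]' --claw '[70,60,50,25,0]'

```text
t: 9.67
eef_pos: [577.1, 175.5, 155.4]
ee_rot: [-3.142, -0.0, 3.124]
wrist_force: [0.4, 0.2, -0.4]
grip_width: 84.9
finger_force: 0.0
```

Call:
arm_command --pt "0 0 0" --pt "0 0 0" --pt "0 0 0" --pt "0 0 0" --pt "0 0 0" --twist '[0,0,0,0,0]' --claw '[0,0,0,0,0]'

```text
t: 10.08
eef_pos: [577.1, 175.6, 155.5]
ee_rot: [3.142, -0.0, 3.124]
wrist_force: [-1.0, -0.2, -0.8]
grip_width: 85.4
finger_force: 0.0
```

Released with no contact forces. I retreat straight up.

Call:
arm_command --pt "0 0 -0.01" --pt "0 0 -0.03" --pt "0 0 -0.06" --pt "0 0 -0.1" --pt "0 0 -0.15" --twist '[0,0,0,0,0]' --claw '[0,0,0,0,0]'

```text
t: 10.5
eef_pos: [575.9, 175.3, 275.8]
ee_rot: [-3.141, -0.003, 3.124]
wrist_force: [1.3, -0.1, 0.2]
grip_width: 85.6
finger_force: 0.0
```

Call:
arm_command --pt "0.04 0 -0.01" --pt "0.08 0 -0.01" --pt "0.12 0 -0.01" --pt "0.15 0 -0.01" --pt "0.15 0 -0.01" --twist '[0,0,0,0,0]' --claw '[0,0,0,0,0]'

```text
t: 10.92
eef_pos: [453.1, 177.8, 284.7]
ee_rot: [3.141, -0.001, 3.125]
wrist_force: [1.5, 1.4, 0.3]
grip_width: 85.2
finger_force: 0.0
```

Call:
arm_command --pt "0 0 0" --pt "0 0 0" --pt "0 0 0" --pt "0 0 0" --pt "0 0 0" --twist '[0,0,0,0,0]' --claw '[0,0,0,0,0]'

```text
t: 11.33
eef_pos: [457.8, 177.6, 283.3]
ee_rot: [-3.141, -0.0, 3.123]
wrist_force: [0.2, -0.5, 0.4]
grip_width: 85.3
finger_force: 0.0
```

```bash
python3 - <<'E'
from h import *
c=cams.read_camera('scene'); w=cams.read_camera('wrist')
cv2.imwrite('pics/c5.png',np.hstack([cv2.resize(c['pixels'][150:280,270:450],(415,300),interpolation=2),cv2.resize(w['pixels'],(385,300))])[:,:,::-1])
E
```

```text
(no output)
```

View pics/c5.png

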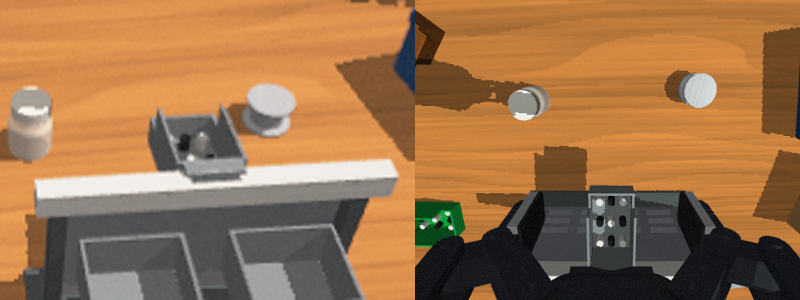

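The bin hangs from the rail by itself, with its flange seated at (215,172), and the arm is clear. The jar and spool are undisturbed.

```bash
python3 -c "
from h import *
print(job_done())"
```

```text
the job is handed in; nothing more can be done
None
```

The lipped bin is hanging on the rail by itself, its tongue fully home in the slot, and the job was handed in at about 11 s of the 67 s limit with the tray, jar and spool never touched.

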